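# Shut the cabinet's sliding door and hold a square in its corner

## Task

The tool cabinet lies on its back on the prep table, so its rehung sliding door can be checked. Slide the door shut until the roller catch clicks in, then take the steel square, lay it flat on the fixed panel and press its outer corner into the corner between the door's edge and the far brass track, until both outer faces touch along their length. Finish still gripping the square and keeping it pressed against both, so that the hanger screws can be tightened, and leave the other things on the table alone.

Things in the scene. Friction and masses are not known exactly. Their poses are not given: they have to be found in the camera images.
- cabinet: black steel tool cabinet, immovable, lying on its back, front up: 300 along its x (foot sheet with rubber feet at +x, away from the robot) x 440 along y. Origin: centre of its underside, on the table. The flat fixed front panel, top 112 above the table, fills the right half (y -220 to +13 mm); the opening that the sliding door shuts is the left half.
- track_face (a point): the far one of the two brass tracks between which the door runs: bar 10 wide, 436 long, standing 16 above the panel top. Origin: on its inner flat face (the one that looks to -x, to the robot), at mid-length, level with the panel top; axes as the cabinet's. The near track is 260 nearer the robot.
- door (a joint): sliding door: 0 = fully shut, grows to 0.16 m as it opens to the right (cabinet's -y) over the fixed panel; slides with about 1 N. A sprung two-roller catch on the left jamb grips a strike on the door's left edge: pushing shut meets up to 10 N between 0.014 and 0.006; nearer than 0.004 the springs pull the let-go door home to its stop at 0 and hold it.
- door_handle (a point): middle of the door's bar pull: round steel bar 10 thick, 96 long along the cabinet's x, its axis 42 above the panel top (154 above the table) and 34 above the door's face, free below and on both sides; moves with the door
- door_corner (a point): bare aluminium strip along the door's right (-y) edge, 256 long along x, its top 8 above the panel top. Its right face, looking to -y over the fixed panel, is one face of the corner. Origin: on that face at its far end, where it meets the far track, level with the panel top; the face runs from there to -x; axes as the cabinet's; moves with the door
- square: all-steel engineer's square, 0.4 to 0.7 kg, flat on the table right of the cabinet: thick stock 110 (its x) x 26 (y) x 24 high; thin blade 22 wide, 3 thick, at mid-height, from the stock's +x end 110 out to -y. Origin: centre of the stock's underside, 7 from the centre of mass. Outer faces: stock's +y face, and +x edge of blade and stock end. Seated, its axes are the cabinet's
- square_corner (a point): the square's outer corner, at underside height (55, 13, 0 in its frame). As the door's edge stands 8 above the panel, a finger on the stock's +y face must grip only the part more than 10 above the underside, or it is caught between stock and door
- square_heel (a point): the other end of the stock's outer (+y) face, at underside height (-55, 13, 0)
- square_tip (a point): the free end of the blade's outer (+x) edge, projected to underside height (55, -123, 0)
- sensor_housing: cream plastic sensor housing, a rounded box 85 x 62 x 47 with a short stub, on the left of the table; leave it alone; origin under its centre
- ground_lug: copper cable lug, 65 long, 22 wide, 14 high, on the table near the robot, to the right; leave it alone; origin under its centre
- valve_cap: red rubber valve cap, 32 across, 24 high, on the table near the robot, to the right; leave it alone; origin under its centre
- spanner: steel spanner, 170 long, lying on the table to the right, beyond the square; leave it alone; origin under its centre
- screwdriver: screwdriver, 190 long, lying on the table between robot and cabinet; leave it alone; origin under its centre
- screw_jar: lidded jar, 56 across, 70 high, on the left of the table; leave it alone; origin under its centre
- mug: white mug, 80 across, 85 high, on the right of the table; leave it alone; origin under its centre
There are look-alikes about, which are no part of the job. Of the things that look like the square, the larger one is meant.

How it is judged:
By the outcome, as a careful person would: the job done as asked, in the order asked, and still so for the second after the job is handed in, while the arm keeps its last pose, push and grip.
It also fails if it takes over 67 s, if anything falls off the work surface, if the arm or the gripper's body presses on something with over 40 N, if the wrist force passes 120 N, or if a joint passes its speed limit or range.

## Robot

A 6-joint arm with a two-finger parallel gripper is mounted at the origin on the work surface. World frame = base frame: x ahead of the robot, y to its left, z up, the work surface at z = 0. Lengths are in m, angles in rad, forces in N, time in s.
With the tool pointing down it reaches from about 0.35 to 0.775 m from the base axis. Payload 5.5 kg.
Tool frame: the origin (TCP) lies at the very end of the fingers, on their centre line; the grasp point (between the pads) lies 19 mm behind it; z points along the fingers, y is the line along which they close (so a half turn about z gives the same grasp; the last joint's range is limited). The gripper opens to 85 mm and grips with 20 to 120 N. Pads are 22 mm wide; open, the fingers measure 114 mm over their backs; the gripper's body (76 mm by 85 mm) begins 54 mm behind the grasp point. The pads swing forward as they close: fully open they stand 13 mm farther back than shut.
Start: joints at [1.016, 0.313, 0.046, 1.304, 0, 1.431], TCP at [0.232, 0.526, 0.231] pointing down, gripper open.
Joint ranges: [-2.76, 2.76], [-0.86, 1.69], [-1.03, 1.26], [-2.2, 2.34], [-1.47, 1.5], [-3.14, 3.14]. Speed limits (rad/s): [2.57, 2.57, 3.14, 3.14, 3.14, 3.14].

## Interface

Orientations are given as a rotation vector (axis times angle).
In Python, from rig import robot gives the robot as it stands.
- The arm moves only by the tool step_arm, never from a script. Its argument "targets" is a list that holds one entry, the list of rows, each a list of 7 numbers: the shift along the world's x, y, z in units of 0.15 m (1.0 is 0.15 m), then the turn, a rotation vector about the world's x, y, z in units of 90 degrees (1.0 is 90 degrees), then the opening, from 0 (shut) to 1 (fully open). In form: [[[tx, ty, tz, ax, ay, az, hand], ...]]. A call has 1 to 8 rows; each row shifts and turns the commanded pose from where the row before left it; what a row does not reach is not made up. A row lasts 1/12 s, in which the tool goes at most 41.7 mm and 7.16 degrees, less where a joint would pass 70% of its speed; a pose out of reach is approached as far as the arm can. A call with a number of a shift or a turn outside -1 to 1 is refused whole. A call with a gripper value outside its range is refused whole. The fingers move at their own pace and stop on an object; the grip force is fixed at half the most. Time passes only in rows, so rows that do not move let the fingers close. It gives the time, the measured TCP pose, the force, the opening and the grip force at its end, in the units of the state.
- robot.get_state(): the state, without advancing time (a new reading comes with each control period).
- robot.read_camera(name): name is "scene" or "top" or "wrist"; returns a dict with "color" (384x512x3 uint8, red, green, blue), "fx", "fy", "cx", "cy" (pixels), "dist_coeffs" ([k1, k2, p1, p2, k3] as OpenCV has them; the pictures are not rectified), "rvec" (rotation vector, rad) and "tvec" (3), from world to camera coordinates, as OpenCV has them; the wrist camera has in their place "tool_from_camera" (4x4, takes a point from camera to tool coordinates, whose origin is the TCP and whose axes are the flange's). Camera axes: x right, y down, z forward; pixel columns grow to the right and rows downward; lengths in m; the calibration is good to about 2 mm. A picture is of the moment at which its call begins: read the wrist's pose just before it. There is no depth.
- robot.sign_off(): hands the job in; it is judged then, once.
The state is a dict: "time_s": time; "qpos": joint angles; "joint_vel": joint speeds; "joint_efforts": joint torques, N m; "tcp_pos": TCP position; "orientation": TCP orientation; "wrist_force": force on the tool from outside, world axes, zero at the start; "torque": the same for the moment, N m; "finger_gap": opening from 0.0 (shut) to 1.0 (fully open); "finger_force": force on a finger pad.
Only numpy, scipy, OpenCV 4.12 (cv2) and the standard library are available. Lean on these libraries where they do the work, as an engineer would, in place of code of your own. Each camera call takes 0.05 s, during which the arm holds its last target. There are 200 camera calls.

## Working session

There is one attempt and no reset: what is moved stays moved. The work goes in short steps, Python scripts to look and compute and a tool call to move; the robot and the scene stay as the last step left them, time stands still between calls to the robot, and variables do not carry over. Pictures are saved under pics/ and viewed, at most 10 in all, crops included, and the job is handed in when it is done.

Besides the shell and the picture viewer there is one more tool, called after ">>>" by a JSON object that holds its "fn" and its "kwargs". step_arm: Moves the arm, as the interface text tells. Its arguments: {"type":"object","properties":{"targets":{"type":"array"}},"required":["targets"]}

```bash
mkdir -p pics; ls; cat > h.py <<'E'
import numpy as np, cv2
from rig import robot
def ray(c,uv,T=None):
    K=np.array([[c['fx'],0,c['cx']],[0,c['fy'],c['cy']],[0,0,1]])
    p=cv2.undistortPoints(np.array(uv,float).reshape(-1,1,2),K,np.array(c['dist_coeffs'])).reshape(-1,2)
    d=np.c_[p,np.ones(len(p))]
    if 'rvec' in c:
        R=cv2.Rodrigues(np.array(c['rvec'],float))[0]; o=-R.T@np.array(c['tvec'],float).ravel(); return o,d@R
    M=T@np.array(c['tool_from_camera']); return M[:3,3],d@M[:3,:3].T
def plane(c,uv,z,T=None):
    o,d=ray(c,uv,T); return o+d*((z-o[2])/d[:,2])[:,None]
def tri(a,b):
    (o1,d1),(o2,d2)=a,b; d1=d1/np.linalg.norm(d1);d2=d2/np.linalg.norm(d2)
    s=np.linalg.lstsq(np.c_[d1,-d2],o2-o1,rcond=None)[0]; p,q=o1+s[0]*d1,o2+s[1]*d2
    return (p+q)/2,np.linalg.norm(p-q)
def tool():
    s=robot.get_state(); T=np.eye(4); T[:3,:3]=cv2.Rodrigues(np.array(s['orientation'],float))[0]; T[:3,3]=s['tcp_pos']; return T
def save(c,n,s=1,crop=None):
    im=c['color'][:,:,::-1]
    if crop: im=im[crop[1]:crop[3],crop[0]:crop[2]]
    cv2.imwrite('pics/'+n,cv2.resize(im,None,fx=s,fy=s,interpolation=cv2.INTER_CUBIC))
E
python3 - <<'E'
from h import *
import pickle
d={}
for n in('top','scene'):
    c=robot.read_camera(n); d[n]=c; save(c,n+'0.png',1.56); print(n,ray(c,[[256,192]]),c['fx'])
pickle.dump(d,open('c0.pkl','wb'))
print(robot.get_state())
E
```

```text
pics
top (array([ 0.42452384, -0.02493808,  1.39122561]), array([[ 0.08442563, -0.01470636, -0.99650573]])) 405.99599390080044
scene (array([1.07638942, 0.79505749, 1.42738828]), array([[-0.32071947, -0.49491805, -0.80771923]])) 416.78467145764404
{'time_s': 0.1, 'qpos': array([1.01639263e+00, 3.13942412e-01, 4.51022237e-02, 1.30361508e+00,
       2.93206603e-06, 1.43121044e+00]), 'joint_vel': array([-0.00102846, -0.00029505,  0.00452797, -0.00027729, -0.00071012,
        0.00089916]), 'joint_efforts': array([ 3.01622087e-03, -4.81724489e+01,  2.99243528e+01,  1.27001156e-02,
       -1.00645811e-04,  2.79881812e-05]), 'tcp_pos': array([0.23149606, 0.52584165, 0.23049226]), 'orientation': array([-6.46815624e-01, -3.07370562e+00,  2.44853941e-03]), 'wrist_force': array([-0.25788435, -0.28350085,  0.47729378]), 'torque': array([-0.01060103, -0.03027801,  0.02031592]), 'finger_force': 0.0, 'finger_gap': 1.0018365102695814}
```

View pics/top0.png

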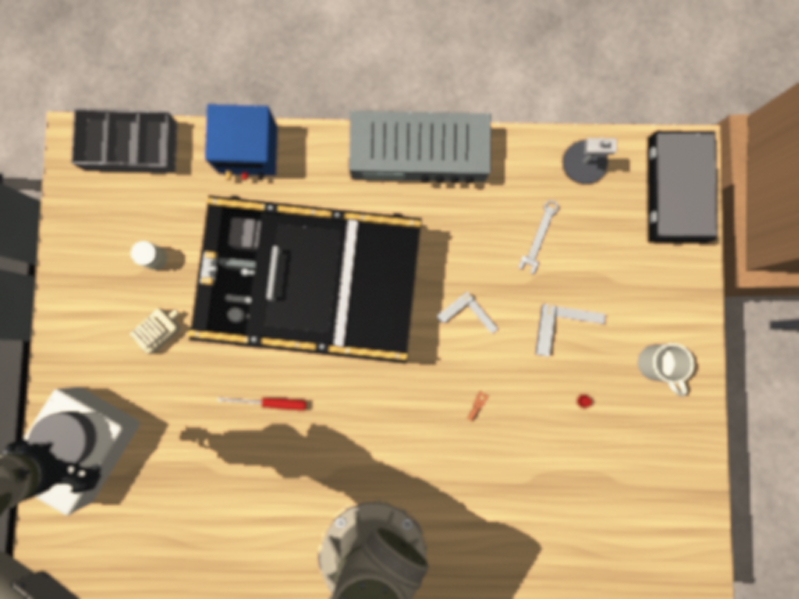

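View pics/scene0.png

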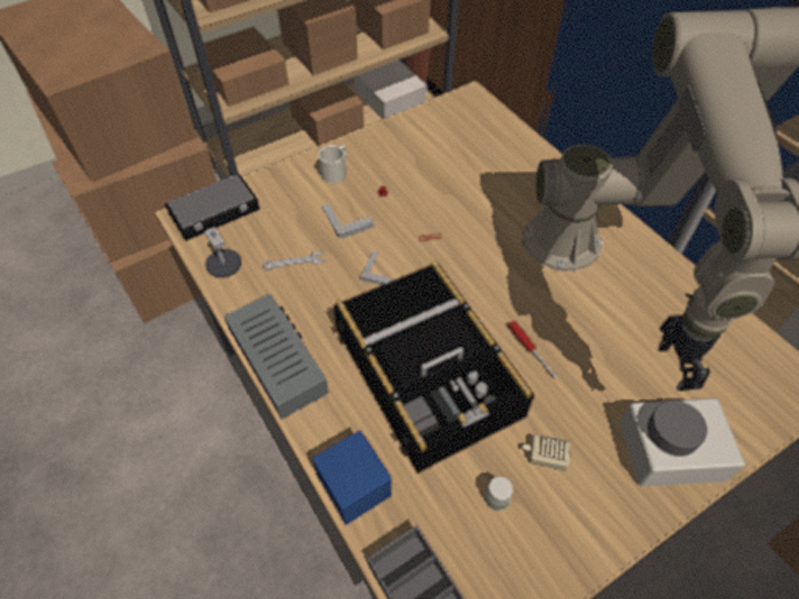

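The top view shows the door strip from (347,222) to (340,345), the handle at about (273,273), the tracks at rows ~210 and ~350, and the large square's stock from (547,306) to (544,355) with its blade running to (605,318). The smaller look-alike is at (470,310). In the scene view the large square is at (345,222), the strip runs (370,345)–(462,305), and the handle is at (442,362).

```bash
cat > m0.py <<'E'
from h import *
import pickle
d=pickle.load(open('c0.pkl','rb'))
C={'top':{'strip':(208,136,234,226),'square':(336,190,394,232),'handle':(165,154,192,196)},
'scene':{'strip':(230,190,302,226),'square':(202,126,242,154),'handle':(264,218,302,244)}}
tiles=[];res={}
for n in C:
    im=d[n]['color']; hsv=cv2.cvtColor(im,cv2.COLOR_RGB2HSV)
    for k,(x0,y0,x1,y1) in C[n].items():
        h=hsv[y0:y1,x0:x1].astype(int)
        if k=='square': m=(h[...,1]<75)&(h[...,2]>110)
        else: m=(h[...,1]<80)&(h[...,2]>(90 if n=='top' else 80))
        nl,lab,st,ce=cv2.connectedComponentsWithStats(m.astype(np.uint8)); i=1+np.argmax(st[1:,4]); mm=(lab==i).astype(np.uint8)
        cs=max(cv2.findContours(mm,cv2.RETR_EXTERNAL,cv2.CHAIN_APPROX_NONE)[0],key=len).reshape(-1,2)+[x0,y0]
        res[n,k]=cs
        b=cv2.boxPoints(cv2.minAreaRect(cs.astype(np.float32)))
        print(n,k,st[i,4],b.round(1).tolist())
        v=im[y0:y1,x0:x1,::-1].copy(); v=cv2.resize(v,None,fx=4,fy=4,interpolation=cv2.INTER_NEAREST)
        cc=((cs-[x0,y0])*4+2).reshape(-1,1,2); cv2.polylines(v,[cc.astype(np.int32)],True,(0,0,255),1)
        t=np.zeros((365,300,3),np.uint8); v=v[:365,:300]; t[:v.shape[0],:v.shape[1]]=v; tiles.append(t)
cv2.imwrite('pics/mont.png',cv2.resize(np.vstack([np.hstack(tiles[:3]),np.hstack(tiles[3:])]),(720,584)))
zs={'strip':.12,'handle':.159,'square':.024}
for k in zs:
    P={}
    for n in C:
        b=cv2.boxPoints(cv2.minAreaRect(res[n,k].astype(np.float32)))
        P[n]=plane(d[n],b,zs[k]); print(n,k,P[n][:,:2].round(4).tolist())
    for nm,f in(('ctr',lambda c:c.mean(0)),):
        u=[f(cv2.boxPoints(cv2.minAreaRect(res[n,k].astype(np.float32)))) for n in C]
        r=[ray(d[n],[q]) for n,q in zip(C,u)]
        print(k,nm,tri(*[(o,v[0]) for o,v in r]))
# track ends by yellow mask
hsv=cv2.cvtColor(d['top']['color'],cv2.COLOR_RGB2HSV).astype(int)
m=np.zeros(hsv.shape[:2],np.uint8); m[120:236,118:274]=((hsv[...,0]>12)&(hsv[...,0]<30)&(hsv[...,1]>120)&(hsv[...,2]>90))[120:236,118:274]
for r0,r1 in((122,150),(205,234)):
    ys,xs=np.nonzero(m[r0:r1,124:268]);pts=np.c_[xs+124,ys+r0].astype(np.float32)
    nl,lab,st,_=cv2.connectedComponentsWithStats(m[r0:r1,124:268]); print(st[1:].tolist())
    vx,vy,x,y=cv2.fitLine(pts,cv2.DIST_HUBER,0,.01,.01).ravel()
    e=[[xx,y+vy/vx*(xx-x)] for xx in(140,200,255)]
    print('track',plane(d['top'],e,.128).round(4).tolist())
E
python3 m0.py
```

```text
top strip 625 [[212.6999969482422, 220.6999969482422], [221.8000030517578, 140.3000030517578], [229.5, 141.1999969482422], [220.39999389648438, 221.60000610351562]]
top square 560 [[342.5, 227.10000610351562], [346.70001220703125, 194.39999389648438], [387.79998779296875, 199.8000030517578], [383.5, 232.5]]
top handle 166 [[169.5, 191.6999969482422], [173.89999389648438, 156.6999969482422], [178.60000610351562, 157.3000030517578], [174.1999969482422, 192.3000030517578]]
scene strip 340 [[232.3000030517578, 216.3000030517578], [292.70001220703125, 190.0], [294.79998779296875, 194.8000030517578], [234.39999389648438, 221.10000610351562]]
scene square 279 [[201.6999969482422, 146.89999389648438], [207.60000610351562, 129.1999969482422], [240.3000030517578, 140.10000610351562], [234.39999389648438, 157.8000030517578]]
scene handle 122 [[268.29998779296875, 234.10000610351562], [295.3999938964844, 221.6999969482422], [298.1000061035156, 227.60000610351562], [271.0, 240.0]]
top strip [[0.4395, 0.0899], [0.6947, 0.068], [0.6924, 0.0434], [0.4373, 0.0658]]
scene strip [[0.6922, 0.0402], [0.4
[... 348 characters left out ...]
779, 0.15028662]), np.float64(0.0027887160342879623))
top square [[0.4282, -0.3362], [0.5384, -0.3505], [0.5231, -0.4872], [0.4135, -0.472]]
scene square [[0.5885, -0.4105], [0.5119, -0.4939], [0.4196, -0.3517], [0.4977, -0.2747]]
square ctr (array([ 0.47920637, -0.42966717, -0.03535608]), np.float64(0.0036285848225450445))
[[8, 4, 37, 9, 177], [53, 9, 36, 9, 173], [96, 14, 48, 10, 227]]
track [[0.7233, 0.3258, 0.128], [0.7071, 0.1365, 0.128], [0.6919, -0.0374, 0.128]]
[[0, 6, 1, 5, 5], [3, 7, 30, 8, 166], [43, 11, 23, 8, 123], [67, 14, 12, 6, 62], [86, 16, 11, 6, 49], [100, 17, 30, 9, 166], [132, 21, 6, 6, 29]]
track [[0.4519, 0.3145, 0.128], [0.4351, 0.1283, 0.128], [0.42, -0.0425, 0.128]]
```

View pics/mont.png

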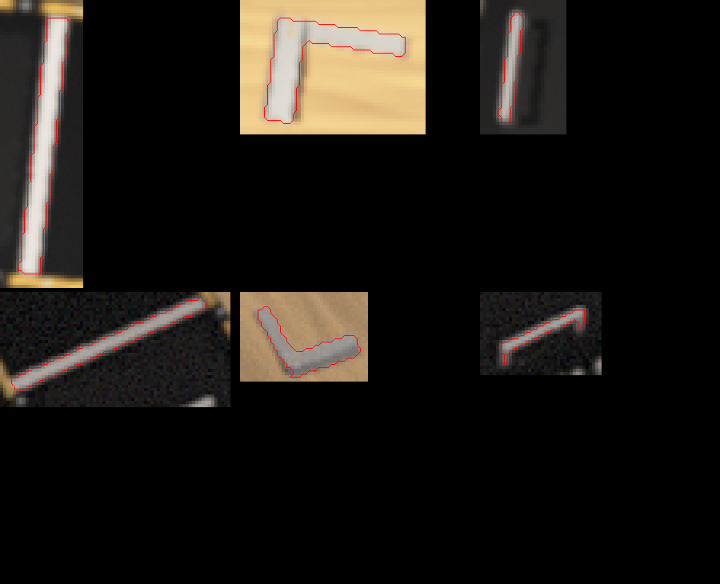

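The masks lie cleanly on the strip, the square and the handle. Strip, tracks (270 apart centre to centre) and handle (z≈0.15) match the given sizes, and the cabinet's yaw is about -5°. I'm moving to the door handle.

>>> {"fn": "step_arm", "kwargs": {"targets": [[[0.18, -0.19, 0, 0, 0, 0.07, 0], [0.18, -0.19, 0, 0, 0, 0.07, 0], [0.18, -0.19, 0, 0, 0, 0.07, 0], [0.18, -0.19, 0, 0, 0, 0, 0], [0.18, -0.19, 0, 0, 0, 0, 0], [0.18, -0.19, 0, 0, 0, 0, 0], [0.18, -0.19, 0, 0, 0, 0, 0], [0.18, -0.19, 0, 0, 0, 0, 0]]]}}

```text
time_s: 0.77
tcp_pos: [0.4485, 0.2966, 0.231]
orientation: [-0.133, -3.138, 0.0]
wrist_force: [0.4, -0.2, -0.4]
finger_gap: -0.003
finger_force: 0.0
```

>>> {"fn": "step_arm", "kwargs": {"targets": [[[0.17, -0.19, 0, 0, 0, 0, 0], [0.17, -0.19, 0, 0, 0, 0, 0], [0.17, -0.19, 0, 0, 0, 0, 0], [0.17, -0.19, 0, 0, 0, 0, 0], [0.16, -0.17, 0, 0, 0, 0, 0], [0, 0, 0, 0, 0, 0, 0], [0, 0, 0, 0, 0, 0, 0]]]}}

```text
time_s: 1.35
tcp_pos: [0.5745, 0.157, 0.2302]
orientation: [-0.139, -3.137, -0.0]
wrist_force: [-0.3, 0.1, 0.2]
finger_gap: -0.001
finger_force: 0.0
```

```bash
python3 - <<'E'
from h import *
T=tool();print(T.round(4)); c=robot.read_camera('wrist'); save(c,'w1.png',1.2)
print(np.array(c['tool_from_camera']).round(4),c['fx'],robot.get_state()['finger_gap'])
import pickle;pickle.dump((c,T),open('w1.pkl','wb'))
E
```

```text
[[-9.961e-01  8.840e-02 -1.700e-03  5.745e-01]
 [ 8.840e-02  9.961e-01  1.000e-04  1.570e-01]
 [ 1.700e-03 -1.000e-04 -1.000e+00  2.302e-01]
 [ 0.000e+00  0.000e+00  0.000e+00  1.000e+00]]
[[-1.500e-03 -9.516e-01 -3.073e-01  7.820e-02]
 [ 1.000e+00 -1.100e-03 -1.600e-03 -6.000e-04]
 [ 1.200e-03 -3.073e-01  9.516e-01 -1.425e-01]
 [ 0.000e+00  0.000e+00  0.000e+00  1.000e+00]] 287.98012840918057 -0.001939268290140101
```

View pics/w1.png

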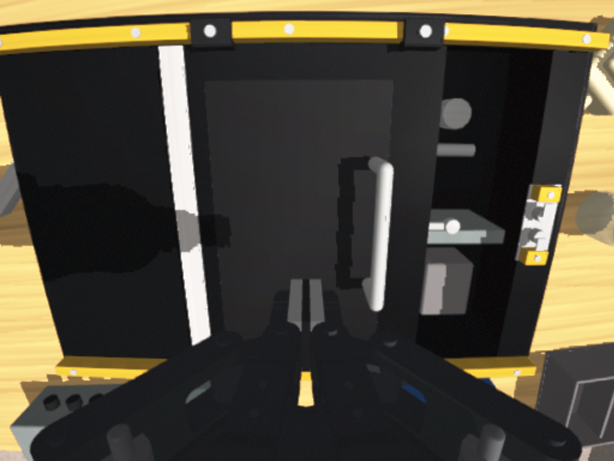

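The wrist view has image up toward the robot. The handle bar is at column 383 right of the closed fingers (305,300), the strip at (185,200), and the catch at (540,225). Next I descend beside the bar and push.

>>> {"fn": "step_arm", "kwargs": {"targets": [[[0, 0, -0.2, 0, 0, 0, 0], [0, 0, -0.2, 0, 0, 0, 0], [0, 0, -0.2, 0, 0, 0, 0], [0, 0, 0, 0, 0, 0, 0], [0.008, 0.09, 0, 0, 0, 0, 0], [0.008, 0.09, 0, 0, 0, 0, 0], [0.008, 0.09, 0, 0, 0, 0, 0], [0.008, 0.09, 0, 0, 0, 0, 0]]]}}

```text
time_s: 2.07
tcp_pos: [0.5792, 0.2149, 0.1434]
orientation: [0.132, 3.136, 0.001]
wrist_force: [-1.2, -2.7, 0.9]
finger_gap: -0.001
finger_force: 1.1
```

>>> {"fn": "step_arm", "kwargs": {"targets": [[[0.008, 0.09, 0, 0, 0, 0, 0], [0.008, 0.09, 0, 0, 0, 0, 0], [0.008, 0.09, 0, 0, 0, 0, 0], [0.008, 0.09, 0, 0, 0, 0, 0]]]}}

```text
time_s: 2.4
tcp_pos: [0.5839, 0.2679, 0.142]
orientation: [0.133, 3.137, -0.001]
wrist_force: [-1.0, 1.7, 0.6]
finger_gap: -0.001
finger_force: 2.4
```

```bash
cat > strip.py <<'E'
from h import *
c=robot.read_camera('top')
hsv=cv2.cvtColor(c['color'],cv2.COLOR_RGB2HSV).astype(int)
m=((hsv[...,1]<80)&(hsv[...,2]>130)).astype(np.uint8); m[:138]=0;m[224:]=0;m[:,:165]=0;m[:,250:]=0
for r in(150,160,205,212):
    x=np.nonzero(m[r])[0]; 
    if len(x): print(r,x.min(),x.max(),plane(c,[[x.min()-.5,r],[x.max()+.5,r]],.12)[:,:2].round(4).tolist())
E
python3 strip.py; python3 -c "
from h import *
print(tool()[:3,3],robot.get_state()['wrist_force'])"
```

```text
150 197 203 [[0.6619, 0.1472], [0.6624, 0.1251]]
160 196 201 [[0.6299, 0.1494], [0.6303, 0.1305]]
205 190 196 [[0.4872, 0.1638], [0.4876, 0.1419]]
212 189 195 [[0.4653, 0.1662], [0.4657, 0.1443]]
[0.58394577 0.26767606 0.14190166] [ 0.77086162 -4.62371783  2.30174375]
```

>>> {"fn": "step_arm", "kwargs": {"targets": [[[0.003, 0.035, 0, 0, 0, 0, 0], [0.003, 0.035, 0, 0, 0, 0, 0]]]}}

```text
time_s: 2.62
tcp_pos: [0.584, 0.2688, 0.1419]
orientation: [0.141, 3.138, -0.032]
wrist_force: [-4.9, -45.3, 15.7]
finger_gap: 0.001
finger_force: 23.2
```

>>> {"fn": "step_arm", "kwargs": {"targets": [[[0.003, 0.035, 0, 0, 0, 0, 0], [0.003, 0.035, 0, 0, 0, 0, 0]]]}}

```text
time_s: 2.78
tcp_pos: [0.5839, 0.2694, 0.1421]
orientation: [-0.151, -3.136, 0.06]
wrist_force: [-7.5, -74.2, 23.4]
finger_gap: -0.0
finger_force: 38.4
```

>>> {"fn": "step_arm", "kwargs": {"targets": [[[0.003, 0.035, 0, 0, 0, 0, 0], [0.003, 0.035, 0, 0, 0, 0, 0]]]}}

```text
time_s: 2.95
tcp_pos: [0.5838, 0.2699, 0.1423]
orientation: [-0.16, -3.133, 0.088]
wrist_force: [-11.2, -103.4, 31.4]
finger_gap: -0.004
finger_force: 53.5
```

Hard stop: the door is fully home. I'm backing off.

>>> {"fn": "step_arm", "kwargs": {"targets": [[[-0.009, -0.11, 0, 0, 0, 0, 0], [-0.009, -0.11, 0, 0, 0, 0, 0], [-0.01, -0.12, 0, 0, 0, 0, 0], [-0.01, -0.12, 0, 0, 0, 0, 0], [0, 0, 0.2, 0, 0, 0, 0], [0, 0, 0.2, 0, 0, 0, 1], [0, 0, 0.2, 0, 0, 0, 1], [0, 0, 0, 0, 0, 0, 1]]]}}

```text
time_s: 3.62
tcp_pos: [0.5833, 0.2309, 0.2381]
orientation: [0.133, 3.129, 0.006]
wrist_force: [1.3, -0.7, 1.1]
finger_gap: 0.418
finger_force: 0.0
```

```bash
python3 strip.py; python3 - <<'E'
from h import *
T=tool();print(T[:3,3],robot.get_state()['orientation']); c=robot.read_camera('wrist'); save(c,'w2.png',1.2)
import pickle;pickle.dump((c,T),open('w2.pkl','wb'))
E
```

```text
150 197 203 [[0.6619, 0.1472], [0.6624, 0.1251]]
160 196 201 [[0.6299, 0.1494], [0.6303, 0.1305]]
205 190 196 [[0.4872, 0.1638], [0.4876, 0.1419]]
212 189 195 [[0.4653, 0.1662], [0.4657, 0.1443]]
[0.58265928 0.23088217 0.23541253] [0.1325846  3.13153036 0.00517231]
```

View pics/w2.png

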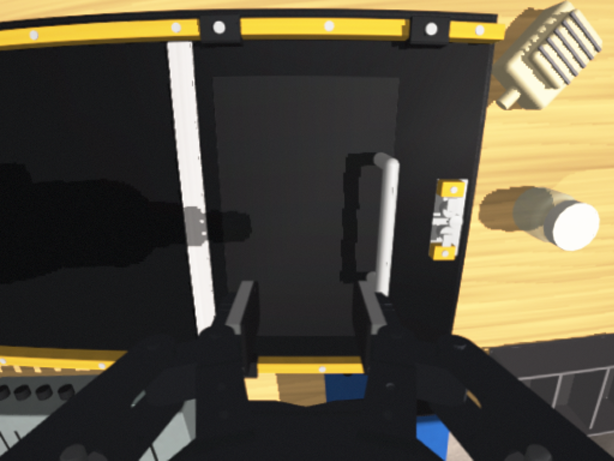

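The door is shut with its strike in the catch at (450,220), and the strip is unmoved after release. Now to the square.

>>> {"fn": "step_arm", "kwargs": {"targets": [[[-0.05, -0.23, 0, 0, 0, 0, 1], [-0.05, -0.23, 0, 0, 0, 0, 1], [-0.05, -0.23, 0, 0, 0, 0, 1], [-0.05, -0.23, 0, 0, 0, 0, 1], [-0.05, -0.23, 0, 0, 0, 0, 1], [-0.05, -0.23, 0, 0, 0, 0, 1], [-0.05, -0.23, 0, 0, 0, 0, 1], [-0.05, -0.23, 0, 0, 0, 0, 1]]]}}

```text
time_s: 4.38
tcp_pos: [0.5193, -0.0474, 0.2298]
orientation: [-0.132, -3.137, -0.002]
wrist_force: [-0.4, -0.6, 0.9]
finger_gap: 1.0
finger_force: 0.0
```

>>> {"fn": "step_arm", "kwargs": {"targets": [[[-0.05, -0.23, 0, 0, 0, 0, 1], [-0.05, -0.23, 0, 0, 0, 0, 1], [-0.05, -0.23, 0, 0, 0, 0, 1], [-0.05, -0.23, 0, 0, 0, 0, 1], [-0.05, -0.23, 0, 0, 0, 0, 1], [-0.05, -0.23, 0, 0, 0, 0, 1], [0, 0, 0, 0, 0, 0, 1], [0, 0, 0, 0, 0, 0, 1]]]}}

```text
time_s: 5.05
tcp_pos: [0.4747, -0.2547, 0.2296]
orientation: [-0.139, -3.137, -0.003]
wrist_force: [-0.5, -0.2, -1.0]
finger_gap: 1.001
finger_force: 0.0
```

```bash
python3 - <<'E'
from h import *
T=tool();print(T[:3,3]); c=robot.read_camera('wrist'); save(c,'w3.png',1.2)
import pickle;pickle.dump((c,T),open('w3.pkl','wb'))
E
```

```text
[ 0.47472154 -0.25470686  0.22960619]
```

>>> {"fn": "step_arm", "kwargs": {"targets": [[[0.05, -0.23, 0, 0, 0, 0, 1], [0, -0.23, 0, 0, 0, 0, 1], [0, 0, 0, 0, 0, 0, 1], [0, 0, 0, 0, 0, 0, 1]]]}}

```text
time_s: 5.43
tcp_pos: [0.4832, -0.3222, 0.2302]
orientation: [-0.133, -3.138, -0.003]
wrist_force: [-0.1, 0.1, 0.8]
finger_gap: 0.997
finger_force: 0.0
```

```bash
python3 - <<'E'
from h import *
T=tool();print(T[:3,3]); c=robot.read_camera('wrist')
import pickle;pickle.dump((c,T),open('w4.pkl','wb'))
a=pickle.load(open('w3.pkl','rb'))[0]['color']; cv2.imwrite('pics/w34.png',cv2.resize(np.hstack([a,c['color']])[:,:,::-1],(800,300)))
E
```

```text
[ 0.483242   -0.32217778  0.23018367]
```

View pics/w34.png

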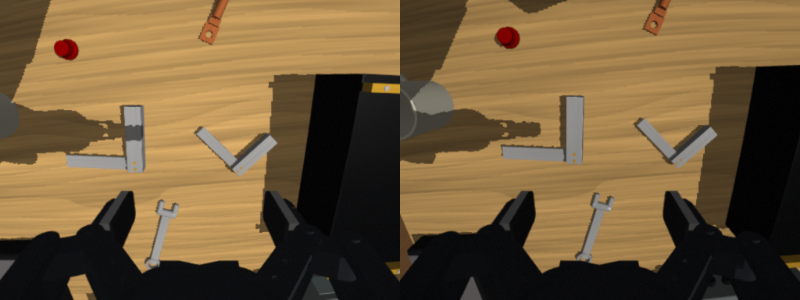

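Left is the first place: large square's stock (134,105)–(134,172), blade to (66,160). Right is the second: stock (574,97)–(574,165), blade to (502,153). The decoy is on the right at (675,145). Now I fit edges in native pixels.

```bash
cat > sq.py <<'E'
from h import *
import pickle
out={}
for n,(x0,y0,x1,y1) in {'w3':(75,120,200,235),'w4':(120,110,250,225)}.items():
    c,T=pickle.load(open(n+'.pkl','rb'))
    im=c['color'][y0:y1,x0:x1]; hsv=cv2.cvtColor(im,cv2.COLOR_RGB2HSV).astype(int)
    m=((hsv[...,1]<60)&(hsv[...,2]>60)).astype(np.uint8)
    nl,lab,st,_=cv2.connectedComponentsWithStats(m); i=1+np.argmax(st[1:,4]); m=(lab==i)
    x,y,w,h,a=st[i]; print(n,x+x0,y+y0,w,h,a)
    L=[];R=[]
    for r in range(y+6,y+int(h*.68)):
        q=np.nonzero(m[r])[0]; L.append((q.min()-.5,r)); R.append((q.max()+.5,r))
    f=lambda P:np.polyfit([p[1] for p in P],[p[0] for p in P],1)
    fl,fr=f(L),f(R)
    top=y-.5
    # heel row at left/right edges and corner row: bottom of stock columns
    mid=int(fl[0]*(y+h/2)+fl[1]+8); cols=range(mid-3,mid+6)
    t=np.median([np.nonzero(m[:,k])[0].min() for k in cols])-.5; b=np.median([np.nonzero(m[:,k])[0].max() for k in cols])+.5
    # blade bottom edge line
    bc=[(k,np.nonzero(m[:,k])[0].max()+.5) for k in range(x+5,mid+6)]
    fb=np.polyfit([p[0] for p in bc],[p[1] for p in bc],1)
    br=np.array([x-.5,np.polyval(fb,x)])
    P={'heelR':(np.polyval(fr,t),t),'heelL':(np.polyval(fl,t),t),'cornR':(np.polyval(fr,b),b),'tip':tuple(br)}
    out[n]={k:ray(c,[np.array(v)+[x0,y0]],T) for k,v in P.items()}
    g=cv2.resize(im[:,:,::-1],None,fx=5,fy=5,interpolation=cv2.INTER_NEAREST)
    for v in P.values(): cv2.circle(g,(int(v[0]*5+2.5),int(v[1]*5+2.5)),4,(0,0,255),1)
    cv2.imwrite(f'pics/sq_{n}.png',g)
    for k,v in P.items(): print(k,np.round(np.array(v)+[x0,y0],1),plane(c,[np.array(v)+[x0,y0]],.013 if k=='tip' else .024,T)[0].round(4))
for k in out['w3']:
    p=tri(*[(out[n][k][0],out[n][k][1][0]) for n in('w3','w4')]); print('tri',k,p[0].round(4),round(p[1],4))
E
python3 sq.py
```

```text
w3 85 135 101 86 3198
heelR [183.1 134.5] [ 0.4295 -0.3377  0.024 ]
heelL [157.8 134.5] [ 0.4265 -0.3683  0.024 ]
cornR [185.5 219.5] [ 0.5393 -0.3526  0.024 ]
tip [ 84.5 212.4] [ 0.5215 -0.4946  0.013 ]
w4 131 123 105 87 3126
heelR [235.  122.5] [ 0.4301 -0.3417  0.024 ]
heelL [212.5 122.5] [ 0.4277 -0.3683  0.024 ]
cornR [232.9 209.5] [ 0.5399 -0.3561  0.024 ]
tip [130.5 201.8] [ 0.5214 -0.4938  0.013 ]
tri heelR [ 0.4316 -0.3433  0.0019] 0.0001
tri heelL [ 0.4272 -0.3684  0.0233] 0.0012
tri cornR [ 0.5472 -0.3583  0.0048] 0.0001
tri tip [ 0.52   -0.4916  0.0174] 0.0
```

View pics/sq_w4.png

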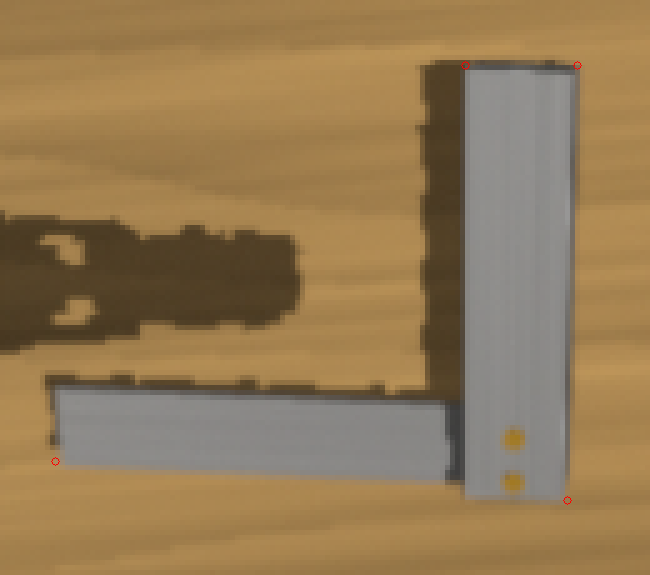

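Stock centre is about (0.484,-0.363) with yaw -7.5°. The top edge triangulates to z=0.023, against 24 stated, and the blade tip to 0.017. First I'll feel the table in a free spot with the fingers at 26 mm, to learn where the tips really are at that opening.

>>> {"fn": "step_arm", "kwargs": {"targets": [[[-0.18, -0.044, -0.1, 0, 0, -0.027, 0.306], [-0.18, -0.044, -0.2, 0, 0, 0, 0.306], [-0.18, -0.044, -0.2, 0, 0, 0, 0.306], [-0.18, -0.044, -0.2, 0, 0, 0, 0.306], [-0.16, -0.044, -0.2, 0, 0, 0, 0.306], [0, 0, -0.2, 0, 0, 0, 0.306], [0, 0, -0.2, 0, 0, 0, 0.306], [0, 0, 0, 0, 0, 0, 0.306]]]}}

```text
time_s: 6.15
tcp_pos: [0.3483, -0.3503, 0.0317]
orientation: [-0.198, -3.13, -0.012]
wrist_force: [-0.8, 1.4, -0.2]
finger_gap: 0.308
finger_force: 0.0
```

>>> {"fn": "step_arm", "kwargs": {"targets": [[[0, 0, -0.05, 0, 0, 0, 0.306], [0, 0, -0.05, 0, 0, 0, 0.306], [0, 0, 0, 0, 0, 0, 0.306]]]}}

```text
time_s: 6.4
tcp_pos: [0.3517, -0.3555, 0.0216]
orientation: [0.198, 3.135, -0.001]
wrist_force: [-0.5, -0.1, 0.4]
finger_gap: 0.306
finger_force: 0.0
```

>>> {"fn": "step_arm", "kwargs": {"targets": [[[0, 0, -0.04, 0, 0, 0, 0.306], [0, 0, -0.04, 0, 0, 0, 0.306], [0, 0, 0, 0, 0, 0, 0.306]]]}}

```text
time_s: 6.65
tcp_pos: [0.3509, -0.3556, 0.0089]
orientation: [-0.199, -3.135, -0.0]
wrist_force: [-0.0, -0.2, -0.8]
finger_gap: 0.306
finger_force: 0.0
```

>>> {"fn": "step_arm", "kwargs": {"targets": [[[0, 0, -0.02, 0, 0, 0, 0.306], [0, 0, -0.02, 0, 0, 0, 0.306]]]}}

```text
time_s: 6.82
tcp_pos: [0.3511, -0.3561, 0.0034]
orientation: [0.2, 3.135, -0.001]
wrist_force: [-0.6, 0.4, -0.7]
finger_gap: 0.306
finger_force: 0.0
```

>>> {"fn": "step_arm", "kwargs": {"targets": [[[0, 0, -0.02, 0, 0, 0, 0.306], [0, 0, 0, 0, 0, 0, 0.306]]]}}

```text
time_s: 6.98
tcp_pos: [0.3509, -0.3559, 0.0001]
orientation: [0.2, 3.135, 0.0]
wrist_force: [-0.6, -0.5, 0.8]
finger_gap: 0.305
finger_force: 0.0
```

>>> {"fn": "step_arm", "kwargs": {"targets": [[[0, 0, -0.02, 0, 0, 0, 0.306], [0, 0, 0, 0, 0, 0, 0.306]]]}}

```text
time_s: 7.15
tcp_pos: [0.351, -0.356, -0.0002]
orientation: [0.2, 3.135, -0.001]
wrist_force: [-4.9, 5.6, 24.9]
finger_gap: 0.306
finger_force: 12.3
```

The tips touch the table at TCP z≈0, so TCP is the tip at this opening. I'll grasp with TCP at 11.5 mm.

>>> {"fn": "step_arm", "kwargs": {"targets": [[[0, 0, 0.14, 0, 0, 0, 0.7], [0, 0, 0.2, 0, 0, 0, 0.7], [0.1, 0, 0.2, 0, 0, 0, 0.7], [0.2, -0.02, 0, 0, 0, 0, 0.7], [0.2, -0.02, 0, 0, 0, 0, 0.7], [0.2, 0, 0, 0, 0, 0, 0.7], [0.186, 0, 0, 0, 0, 0, 0.7], [0, 0, 0, 0, 0, 0, 0.7]]]}}

```text
time_s: 7.82
tcp_pos: [0.4885, -0.3623, 0.0784]
orientation: [0.195, 3.132, -0.002]
wrist_force: [0.3, -0.7, -0.3]
finger_gap: 0.7
finger_force: 0.0
```

>>> {"fn": "step_arm", "kwargs": {"targets": [[[0, 0, -0.2, 0, 0, 0, 0.7], [0, 0, -0.1, 0, 0, 0, 0.7], [0, 0, -0.05, 0, 0, 0, 0.7], [0, 0, 0, 0, 0, 0, 0.7]]]}}

```text
time_s: 8.15
tcp_pos: [0.482, -0.3604, 0.0236]
orientation: [-0.2, -3.132, -0.005]
wrist_force: [-0.3, 0.0, 0.4]
finger_gap: 0.7
finger_force: 0.0
```

>>> {"fn": "step_arm", "kwargs": {"targets": [[[0, 0, -0.04, 0, 0, 0, 0.7], [0, 0, -0.04, 0, 0, 0, 0.7], [0, 0, 0, 0, 0, 0, 0.7], [0, 0, 0, 0, 0, 0, 0.7]]]}}

```text
time_s: 8.48
tcp_pos: [0.4837, -0.3619, 0.0141]
orientation: [0.2, 3.135, -0.0]
wrist_force: [1.2, 0.6, -0.0]
finger_gap: 0.701
finger_force: 0.0
```

>>> {"fn": "step_arm", "kwargs": {"targets": [[[0, 0, -0.02, 0, 0, 0, 0.7], [0, 0, 0, 0, 0, 0, 0.3], [0, 0, 0, 0, 0, 0, 0.1], [0, 0, 0, 0, 0, 0, 0], [0, 0, 0, 0, 0, 0, 0], [0, 0, 0, 0, 0, 0, 0]]]}}

```text
time_s: 8.98
tcp_pos: [0.484, -0.3618, 0.0113]
orientation: [0.2, 3.135, -0.0]
wrist_force: [-0.7, 1.1, 4.2]
finger_gap: 0.286
finger_force: 61.3
```

Gripped. I'll measure the corner precisely from the stored picture w2 before carrying.

```bash
python3 - <<'E'
from h import *
import pickle
for n in('w2','w1'):
    c,T=pickle.load(open(n+'.pkl','rb')); im=c['color']; hsv=cv2.cvtColor(im,cv2.COLOR_RGB2HSV).astype(int)
    w=(hsv[...,1]<60)&(hsv[...,2]>120); yl=(hsv[...,0]>15)&(hsv[...,0]<32)&(hsv[...,1]>150)&(hsv[...,2]>120)
    L=[];R=[]
    for r in range(45,265,5):
        q=np.nonzero(w[r,120:185])[0]+120
        if len(q)>8: L.append((q.min()-.5,r));R.append((q.max()+.5,r))
    for nm,E in(('stripR',L),('stripL',R)):
        P=plane(c,E,.12,T); f=np.polyfit(P[:,0],P[:,1],1); e=P[:,1]-np.polyval(f,P[:,0]); k=abs(e)<.002; f=np.polyfit(P[k,0],P[k,1],1)
        print(n,nm,'yaw',np.degrees(np.arctan(f[0])).round(2),'y at x=.44,.57,.69',np.polyval(f,[.44,.57,.69]).round(4),k.sum(),(e[k].std()*1e3).round(2))
    for nm,r0,r1,cs in(('far',285,325,range(2,110,4)),('near',5,45,list(range(40,135,5))+list(range(210,330,5)))):
        A=[];B=[]
        for x in cs:
            q=np.nonzero(yl[r0:r1,x])[0]+r0
            if len(q)>4: A.append((x,q.min()-.5));B.append((x,q.max()+.5))
        for s,E in(('imgtop',A),('imgbot',B)):
            if len(E)<5: print(n,nm,s,len(E)); continue
            P=plane(c,E,.128,T); f=np.polyfit(P[:,1],P[:,0],1); e=P[:,0]-np.polyval(f,P[:,1]); k=abs(e)<.002; f=np.polyfit(P[k,1],P[k,0],1)
            print(n,nm,s,'yaw',np.degrees(-np.arctan(f[0])).round(2),'x at y=0,.06,.12',np.polyval(f,[0,.06,.12]).round(4),k.sum(),(e[k].std()*1e3).round(2))
E
```

```text
w2 stripR yaw -5.07 y at x=.44,.57,.69 [0.1473 0.1358 0.1252] 44 0.39
w2 stripL yaw -5.03 y at x=.44,.57,.69 [0.1646 0.1532 0.1426] 44 0.51
w2 far imgtop yaw -4.98 x at y=0,.06,.12 [0.6893 0.6945 0.6997] 21 0.38
w2 far imgbot yaw -4.7 x at y=0,.06,.12 [0.7013 0.7062 0.7112] 20 0.62
w2 near imgtop yaw -5.11 x at y=0,.06,.12 [0.4204 0.4258 0.4312] 43 0.19
w2 near imgbot yaw -5.09 x at y=0,.06,.12 [0.431  0.4364 0.4417] 43 0.25
w1 stripR yaw -4.95 y at x=.44,.57,.69 [0.0677 0.0564 0.046 ] 44 0.31
w1 stripL yaw -5.1 y at x=.44,.57,.69 [0.0852 0.0736 0.0629] 44 0.49
w1 far imgtop yaw -4.76 x at y=0,.06,.12 [0.6896 0.6946 0.6996] 13 0.65
w1 far imgbot yaw -5.57 x at y=0,.06,.12 [0.7024 0.7083 0.7141] 14 0.41
w1 near imgtop yaw -4.99 x at y=0,.06,.12 [0.4209 0.4261 0.4313] 43 0.19
w1 near imgbot yaw -5.05 x at y=0,.06,.12 [0.4314 0.4367 0.442 ] 43 0.19
```

>>> {"fn": "step_arm", "kwargs": {"targets": [[[0, 0, 0.1, 0, 0, 0, 0], [0, 0, 0.2, 0, 0, 0, 0], [0, 0, 0.25, 0, 0, 0.027, 0], [0, 0, 0.25, 0, 0, 0, 0], [0, 0, 0.25, 0, 0, 0, 0], [0, 0, 0.25, 0, 0, 0, 0], [0, 0, 0, 0, 0, 0, 0]]]}}

```text
time_s: 9.57
tcp_pos: [0.4861, -0.3639, 0.2133]
orientation: [0.133, 3.131, -0.011]
wrist_force: [1.4, -1.6, -4.2]
finger_gap: 0.284
finger_force: 60.3
```

Strip and both tracks agree on a yaw of -5.05°. The corner is at about (0.702, 0.124), so the seated TCP is about (0.646, 0.116, 0.123). I'm carrying the square over with 15 mm gaps.

>>> {"fn": "step_arm", "kwargs": {"targets": [[[0.03, 0.1, 0, 0, 0, 0, 0], [0.06, 0.19, 0, 0, 0, 0, 0], [0.065, 0.2, 0, 0, 0, 0, 0], [0.065, 0.2, 0, 0, 0, 0, 0], [0.065, 0.2, 0, 0, 0, 0, 0], [0.065, 0.2, 0, 0, 0, 0, 0], [0.065, 0.2, 0, 0, 0, 0, 0], [0.065, 0.2, 0, 0, 0, 0, 0]]]}}

```text
time_s: 10.23
tcp_pos: [0.5544, -0.1357, 0.2028]
orientation: [-0.133, -3.134, -0.003]
wrist_force: [0.6, -0.5, -7.6]
finger_gap: 0.289
finger_force: 60.4
```

>>> {"fn": "step_arm", "kwargs": {"targets": [[[0.065, 0.2, 0, 0, 0, 0, 0], [0.065, 0.2, 0, 0, 0, 0, 0], [0.065, 0.2, 0, 0, 0, 0, 0], [0.065, 0.2, 0, 0, 0, 0, 0], [0.065, 0.2, 0, 0, 0, 0, 0], [0.065, 0.2, 0, 0, 0, 0, 0], [0.065, 0.2, 0, 0, 0, 0, 0], [0.06, 0.15, 0, 0, 0, 0, 0]]]}}

```text
time_s: 10.9
tcp_pos: [0.6314, 0.0973, 0.2024]
orientation: [-0.13, -3.133, -0.001]
wrist_force: [0.4, -1.5, -6.3]
finger_gap: 0.285
finger_force: 60.4
```

>>> {"fn": "step_arm", "kwargs": {"targets": [[[0.043, 0.053, 0, 0, 0, 0, 0], [0, 0, 0, 0, 0, 0, 0], [0, 0, 0, 0, 0, 0, 0]]]}}

```text
time_s: 11.15
tcp_pos: [0.6382, 0.1026, 0.2031]
orientation: [-0.131, -3.134, 0.001]
wrist_force: [-0.7, -0.2, -6.0]
finger_gap: 0.285
finger_force: 60.5
```

```bash
python3 - <<'E'
from h import *
import pickle
T=tool();print(T.round(4),robot.get_state()['wrist_force']); c=robot.read_camera('wrist'); save(c,'w5.png',1.5)
pickle.dump((c,T),open('w5.pkl','wb'))
E
```

```text
[[-9.965e-01  8.370e-02 -4.500e-03  6.382e-01]
 [ 8.370e-02  9.965e-01 -7.000e-04  1.026e-01]
 [ 4.500e-03 -1.100e-03 -1.000e+00  2.031e-01]
 [ 0.000e+00  0.000e+00  0.000e+00  1.000e+00]] [-0.74855764 -0.16364429 -5.9516871 ]
```

View pics/w5.png

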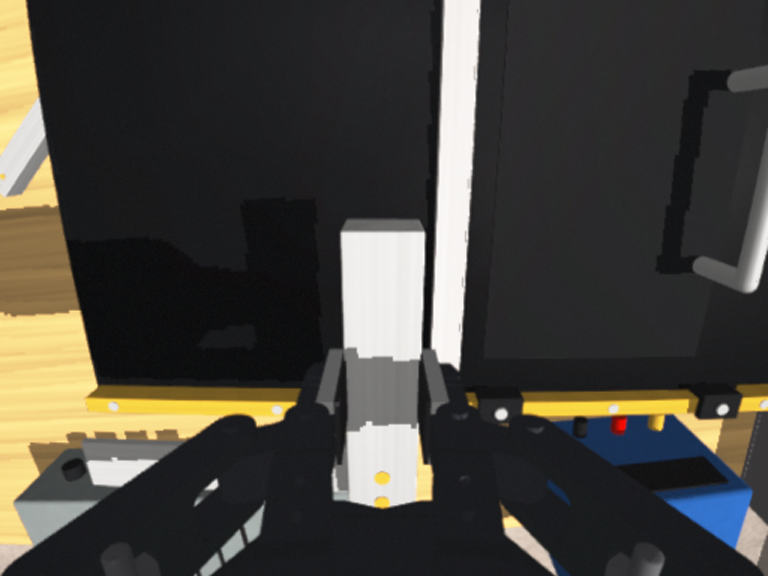

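The stock is held straight between the pads (340–425 px wide); the strip edge lies just right of it (column ~440) and the far track is at row 400. I'm descending with a small back-off in x.

>>> {"fn": "step_arm", "kwargs": {"targets": [[[-0.05, 0, -0.15, 0, 0, -0.003, 0], [0, 0, -0.15, 0, 0, 0, 0], [0, 0, -0.13, 0, 0, 0, 0], [0, 0, -0.05, 0, 0, 0, 0], [0, 0, 0, 0, 0, 0, 0], [0, 0, 0, 0, 0, 0, 0]]]}}

```text
time_s: 11.7
tcp_pos: [0.6316, 0.1012, 0.1339]
orientation: [-0.143, -3.137, 0.0]
wrist_force: [0.5, -0.7, -5.9]
finger_gap: 0.287
finger_force: 60.4
```

>>> {"fn": "step_arm", "kwargs": {"targets": [[[0, 0, -0.015, 0, 0, 0, 0], [0, 0, -0.015, 0, 0, 0, 0], [0, 0, 0, 0, 0, 0, 0]]]}}

```text
time_s: 11.95
tcp_pos: [0.6325, 0.1021, 0.1301]
orientation: [0.141, 3.137, 0.0]
wrist_force: [-0.2, -0.3, -7.2]
finger_gap: 0.284
finger_force: 60.5
```

>>> {"fn": "step_arm", "kwargs": {"targets": [[[0, 0, -0.015, 0, 0, 0, 0], [0, 0, -0.015, 0, 0, 0, 0], [0, 0, 0, 0, 0, 0, 0]]]}}

```text
time_s: 12.2
tcp_pos: [0.6317, 0.1023, 0.1244]
orientation: [-0.141, -3.138, -0.0]
wrist_force: [-0.3, 0.1, -7.2]
finger_gap: 0.286
finger_force: 60.5
```

>>> {"fn": "step_arm", "kwargs": {"targets": [[[0, 0, -0.01, 0, 0, 0, 0], [0, 0, 0, 0, 0, 0, 0]]]}}

```text
time_s: 12.37
tcp_pos: [0.6321, 0.1023, 0.1234]
orientation: [0.14, 3.138, 0.0]
wrist_force: [0.2, -0.2, -6.3]
finger_gap: 0.283
finger_force: 60.5
```

>>> {"fn": "step_arm", "kwargs": {"targets": [[[0, 0, -0.01, 0, 0, 0, 0], [0, 0, 0, 0, 0, 0, 0]]]}}

```text
time_s: 12.53
tcp_pos: [0.6321, 0.1023, 0.1233]
orientation: [0.14, 3.137, 0.0]
wrist_force: [-2.9, -1.1, 2.5]
finger_gap: 0.28
finger_force: 61.6
```

The square is flat on the panel (TCP z 0.1233 as predicted, light down force). Now toward the door edge.

>>> {"fn": "step_arm", "kwargs": {"targets": [[[0.002, 0.02, 0, 0, 0, 0, 0], [0.002, 0.02, 0, 0, 0, 0, 0], [0.002, 0.02, 0, 0, 0, 0, 0], [0.002, 0.02, 0, 0, 0, 0, 0], [0, 0, 0, 0, 0, 0, 0]]]}}

```text
time_s: 12.95
tcp_pos: [0.6348, 0.1139, 0.1233]
orientation: [0.141, 3.134, -0.001]
wrist_force: [0.2, -3.7, 4.8]
finger_gap: 0.285
finger_force: 61.9
```

>>> {"fn": "step_arm", "kwargs": {"targets": [[[0.001, 0.01, 0, 0, 0, 0, 0], [0, 0.007, 0, 0, 0, 0, 0], [0, 0, 0, 0, 0, 0, 0]]]}}

```text
time_s: 13.2
tcp_pos: [0.6349, 0.1159, 0.1233]
orientation: [0.142, 3.135, -0.002]
wrist_force: [-0.1, -5.3, 5.6]
finger_gap: 0.287
finger_force: 62.0
```

>>> {"fn": "step_arm", "kwargs": {"targets": [[[0.001, 0.01, 0, 0, 0, 0, 0], [0, 0, 0, 0, 0, 0, 0]]]}}

```text
time_s: 13.37
tcp_pos: [0.635, 0.1174, 0.1233]
orientation: [0.142, 3.135, -0.002]
wrist_force: [0.1, -5.3, 5.3]
finger_gap: 0.281
finger_force: 62.0
```

>>> {"fn": "step_arm", "kwargs": {"targets": [[[0, 0.007, 0, 0, 0, 0, 0], [0, 0, 0, 0, 0, 0, 0]]]}}

```text
time_s: 13.53
tcp_pos: [0.6351, 0.118, 0.1233]
orientation: [0.142, 3.135, -0.003]
wrist_force: [-1.0, -6.6, 5.9]
finger_gap: 0.285
finger_force: 62.0
```

>>> {"fn": "step_arm", "kwargs": {"targets": [[[0, 0.007, 0, 0, 0, 0, 0], [0, 0, 0, 0, 0, 0, 0]]]}}

```text
time_s: 13.7
tcp_pos: [0.6351, 0.1181, 0.1233]
orientation: [0.142, 3.134, -0.006]
wrist_force: [-0.6, -9.9, 6.3]
finger_gap: 0.286
finger_force: 62.0
```

>>> {"fn": "step_arm", "kwargs": {"targets": [[[0, 0.007, 0, 0, 0, 0, 0], [0, 0, 0, 0, 0, 0, 0]]]}}

```text
time_s: 13.87
tcp_pos: [0.6351, 0.1182, 0.1234]
orientation: [0.143, 3.134, -0.009]
wrist_force: [-1.1, -11.6, 6.0]
finger_gap: 0.281
finger_force: 62.1
```

Contact with the door edge. Now I slide along it to the far track.

>>> {"fn": "step_arm", "kwargs": {"targets": [[[0.02, -0.002, 0, 0, 0, 0, 0], [0.02, -0.002, 0, 0, 0, 0, 0], [0, 0, 0, 0, 0, 0, 0]]]}}

```text
time_s: 14.12
tcp_pos: [0.6358, 0.1182, 0.1233]
orientation: [-0.142, -3.132, 0.008]
wrist_force: [-15.0, -11.2, 15.6]
finger_gap: 0.285
finger_force: 63.3
```

>>> {"fn": "step_arm", "kwargs": {"targets": [[[0.015, -0.001, 0, 0, 0, 0, 0], [0, 0, 0, 0, 0, 0, 0]]]}}

```text
time_s: 14.28
tcp_pos: [0.637, 0.1181, 0.1233]
orientation: [-0.141, -3.131, 0.008]
wrist_force: [-17.6, -12.2, 17.5]
finger_gap: 0.285
finger_force: 63.5
```

>>> {"fn": "step_arm", "kwargs": {"targets": [[[0.015, -0.001, 0, 0, 0, 0, 0], [0, 0, 0, 0, 0, 0, 0]]]}}

```text
time_s: 14.45
tcp_pos: [0.6391, 0.1179, 0.1233]
orientation: [-0.141, -3.13, 0.009]
wrist_force: [-18.1, -10.8, 18.1]
finger_gap: 0.285
finger_force: 63.5
```

>>> {"fn": "step_arm", "kwargs": {"targets": [[[0.01, -0.001, 0.01, 0, 0, 0, 0], [0, 0, 0, 0, 0, 0, 0]]]}}

```text
time_s: 14.62
tcp_pos: [0.6415, 0.1177, 0.1233]
orientation: [-0.142, -3.131, 0.009]
wrist_force: [-12.5, -9.8, 9.0]
finger_gap: 0.281
finger_force: 62.5
```

>>> {"fn": "step_arm", "kwargs": {"targets": [[[0.015, -0.001, 0, 0, 0, 0, 0], [0, 0, 0, 0, 0, 0, 0]]]}}

```text
time_s: 14.78
tcp_pos: [0.6433, 0.1175, 0.1233]
orientation: [-0.142, -3.13, 0.009]
wrist_force: [-13.8, -11.8, 9.4]
finger_gap: 0.285
finger_force: 62.5
```

>>> {"fn": "step_arm", "kwargs": {"targets": [[[0.015, -0.001, 0, 0, 0, 0, 0], [0, 0, 0, 0, 0, 0, 0]]]}}

```text
time_s: 14.95
tcp_pos: [0.6456, 0.1173, 0.1233]
orientation: [-0.142, -3.13, 0.009]
wrist_force: [-13.1, -10.8, 10.7]
finger_gap: 0.284
finger_force: 62.6
```

>>> {"fn": "step_arm", "kwargs": {"targets": [[[0.01, -0.001, 0, 0, 0, 0, 0], [0, 0, 0, 0, 0, 0, 0]]]}}

```text
time_s: 15.12
tcp_pos: [0.6462, 0.1173, 0.1233]
orientation: [-0.141, -3.129, 0.009]
wrist_force: [-16.2, -10.5, 11.0]
finger_gap: 0.282
finger_force: 62.7
```

>>> {"fn": "step_arm", "kwargs": {"targets": [[[0.01, -0.001, 0, 0, 0, 0, 0], [0, 0, 0, 0, 0, 0, 0]]]}}

```text
time_s: 15.28
tcp_pos: [0.6462, 0.1173, 0.1233]
orientation: [-0.141, -3.126, 0.009]
wrist_force: [-21.1, -10.6, 13.2]
finger_gap: 0.287
finger_force: 63.0
```

>>> {"fn": "step_arm", "kwargs": {"targets": [[[0.01, -0.001, 0, 0, 0, 0, 0], [0, 0, 0, 0, 0, 0, 0]]]}}

```text
time_s: 15.45
tcp_pos: [0.6462, 0.1173, 0.1233]
orientation: [-0.141, -3.123, 0.009]
wrist_force: [-25.3, -10.2, 17.4]
finger_gap: 0.283
finger_force: 63.3
```

Stopped at TCP (0.6462, 0.1173), as predicted. I'm checking the alignment through moments and a picture.

```bash
cat > chk.py <<'E'
from h import *
import sys,pickle
s=robot.get_state(); print('F',s['wrist_force'].round(2),'M',s['torque'].round(3),'tool yaw',np.degrees(2*np.arctan2(s['orientation'][0],s['orientation'][1]))%360)
T=tool(); c=robot.read_camera('wrist'); pickle.dump((c,T),open('w6.pkl','wb'))
im=c['color']; g=cv2.cvtColor(im,cv2.COLOR_RGB2GRAY).astype(float)
if len(sys.argv)>1: save(c,sys.argv[1],3,(200,100,400,280))
# edges of the bright stock and bright strip, ray-cast to their top heights
m=(cv2.cvtColor(im,cv2.COLOR_RGB2HSV)[...,1]<60)&(g>110)
for r in range(130,240,10):
    q=np.nonzero(np.diff(m[r,200:420].astype(int)))[0]+200.5
    print(r,q.tolist())
E
python3 chk.py w6.png
```

```text
F [-25.28 -10.19  17.35] M [-2.112  4.726  0.368] tool yaw 5.15193802266873
130 [279.5, 313.5]
140 [279.5, 313.5]
150 [278.5, 312.5]
160 [225.5, 311.5]
170 [226.5, 311.5]
180 [226.5, 310.5]
190 [226.5, 310.5]
200 [227.5, 309.5]
210 [227.5, 309.5]
220 [227.5, 308.5]
230 [228.5, 308.5]
```

View pics/w6.png

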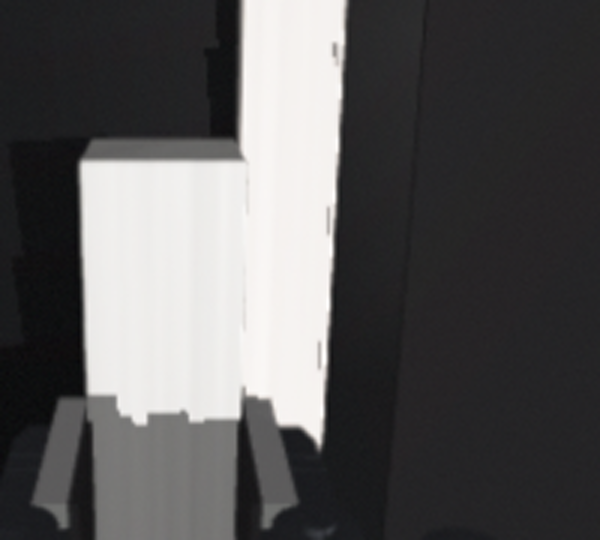

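No gap shows between stock and strip, but the moment (+0.37) suggests the blade bears mainly at its corner. I'll press more in y, turn slightly CCW, and watch the yaw settle.

>>> {"fn": "step_arm", "kwargs": {"targets": [[[0, 0.015, 0.004, 0, 0, 0.002, 0], [0, 0.015, 0.003, 0, 0, 0.002, 0], [0, 0, 0, 0, 0, 0, 0], [0, 0, 0, 0, 0, 0, 0]]]}}

```text
time_s: 15.83
tcp_pos: [0.6462, 0.1175, 0.1234]
orientation: [-0.136, -3.123, 0.021]
wrist_force: [-23.4, -21.7, 13.3]
finger_gap: 0.285
finger_force: 62.9
```

```bash
python3 chk.py | head -1
```

```text
F [-23.4  -21.65  13.34] M [-4.564  4.523  0.189] tool yaw 4.982971154200925
```

>>> {"fn": "step_arm", "kwargs": {"targets": [[[0, 0, 0, 0, 0, 0.004, 0], [0, 0, 0, 0, 0, 0, 0], [0, 0, 0, 0, 0, 0, 0]]]}}

```text
time_s: 16.13
tcp_pos: [0.6462, 0.1175, 0.1234]
orientation: [-0.127, -3.123, 0.02]
wrist_force: [-23.7, -22.1, 14.1]
finger_gap: 0.285
finger_force: 62.9
```

```bash
python3 chk.py | head -1
```

```text
F [-23.73 -22.1   14.11] M [-4.491  4.426 -0.142] tool yaw 4.673384080900462
```

>>> {"fn": "step_arm", "kwargs": {"targets": [[[0, 0, 0, 0, 0, 0.004, 0], [0, 0, 0, 0, 0, 0, 0], [0, 0, 0, 0, 0, 0, 0]]]}}

```text
time_s: 16.43
tcp_pos: [0.6462, 0.1175, 0.1234]
orientation: [-0.119, -3.123, 0.02]
wrist_force: [-23.3, -22.0, 13.0]
finger_gap: 0.285
finger_force: 63.0
```

```bash
python3 chk.py | head -1
```

```text
F [-23.31 -22.    12.98] M [-4.466  4.455 -0.591] tool yaw 4.362997118291389
```

```bash
cat > yaw.py <<'E'
from h import *
import pickle
def edge(g,r,x0,x1,t):
    v=g[r,x0:x1]; s=np.nonzero((v[:-1]-t)*(v[1:]-t)<=0)[0]
    return [x0+i+(t-v[i])/(v[i+1]-v[i]+1e-9) for i in s]
def go(c,T,tag):
    g=cv2.cvtColor(c['color'],cv2.COLOR_RGB2GRAY).astype(float)
    for nm,z,x0,x1,rows,first in(('stockL',.136,205,250,range(158,228),0),('stripR_img',.12,296,330,range(110,240),-1),('stripL_img',.12,265,295,range(108,145),0)):
        E=[]
        for r in rows:
            e=edge(g,r,x0,x1,110)
            if e: E.append((e[first],r))
        P=plane(c,E,z,T); f=np.polyfit(P[:,0],P[:,1],1)
        for _ in range(3):
            e=P[:,1]-np.polyval(f,P[:,0]); k=abs(e)<max(2*np.median(abs(e)),1e-4); f=np.polyfit(P[k,0],P[k,1],1)
        print(tag,nm,'yaw',np.degrees(np.arctan(f[0])).round(2),'y(.6)',np.polyval(f,.6).round(4),k.sum(),(e[k].std()*1e3).round(3))
if __name__=='__main__':
    T=tool(); c=robot.read_camera('wrist'); pickle.dump((c,T),open('w7.pkl','wb')); go(c,T,'now')
    go(*pickle.load(open('w5.pkl','rb')),'w5')
E
python3 yaw.py
```

```text
now stockL yaw -4.99 y(.6) 0.1076 70 0.039
now stripR_img yaw -5.14 y(.6) 0.1506 110 0.052
now stripL_img yaw -4.98 y(.6) 0.1332 37 0.02
w5 stockL yaw -4.9 y(.6) 0.0839 66 0.063
w5 stripR_img yaw -5.1 y(.6) 0.1505 127 0.099
w5 stripL_img yaw -4.99 y(.6) 0.1328 34 0.05
```

The stock's yaw is -4.99° and the strip edge's -4.98°, so they're flush, and the pads just twist on the stock. The tool leans about 1° under load. I'll bring it upright so the square stays flat.

```bash
python3 - <<'E'
from h import *
z=tool()[:3,2]; print(z, 'turn units to upright', np.cross(z,[0,0,-1])/(np.pi/2))
E
```

```text
[-0.01630865 -0.01204562 -0.99979444] turn units to upright [ 0.00766848 -0.01038241  0.        ]
```

>>> {"fn": "step_arm", "kwargs": {"targets": [[[0, 0, 0, 0.004, -0.005, 0, 0], [0, 0, 0, 0.004, -0.005, 0, 0], [0, 0, 0, 0, 0, 0, 0], [0, 0, 0, 0, 0, 0, 0]]]}}

```text
time_s: 16.87
tcp_pos: [0.6463, 0.1174, 0.1233]
orientation: [-0.12, -3.139, -0.0]
wrist_force: [-22.0, -19.4, 13.2]
finger_gap: 0.283
finger_force: 63.2
```

```bash
python3 chk.py | head -1; python3 yaw.py | head -3; python3 - <<'E'
from h import *
print(tool()[:3,2],tool()[:3,3])
E
```

```text
F [-21.97 -19.42  13.22] M [-4.759  4.637 -0.562] tool yaw 4.37281847494495
now stockL yaw -5.02 y(.6) 0.1075 70 0.038
now stripR_img yaw -5.1 y(.6) 0.1505 111 0.054
now stripL_img yaw -4.92 y(.6) 0.1331 37 0.02
[-2.44469090e-04  4.28403204e-05 -9.99999969e-01] [0.64628495 0.11742161 0.12335758]
```

>>> {"fn": "step_arm", "kwargs": {"targets": [[[0.015, 0, 0.003, 0, 0, 0, 0], [0, 0, 0, 0, 0, 0, 0], [0, 0, 0, 0, 0, 0, 0], [0, 0, 0, 0, 0, 0, 0], [0, 0, 0, 0, 0, 0, 0], [0, 0, 0, 0, 0, 0, 0]]]}}

```text
time_s: 17.47
tcp_pos: [0.6463, 0.1174, 0.1233]
orientation: [-0.119, -3.135, 0.001]
wrist_force: [-28.6, -21.5, 15.7]
finger_gap: 0.283
finger_force: 63.5
```

```bash
python3 chk.py | head -1; python3 yaw.py | head -3; python3 - <<'E'
from h import *
c=robot.read_camera('top'); save(c,'top9.png',5,(115,115,275,235))
E
```

```text
F [-28.59 -21.52  15.65] M [-4.781  5.717 -0.627] tool yaw 4.359713480610367
now stockL yaw -5.0 y(.6) 0.1075 70 0.039
now stripR_img yaw -5.11 y(.6) 0.1505 112 0.055
now stripL_img yaw -4.94 y(.6) 0.1331 37 0.02
```

View pics/top9.png

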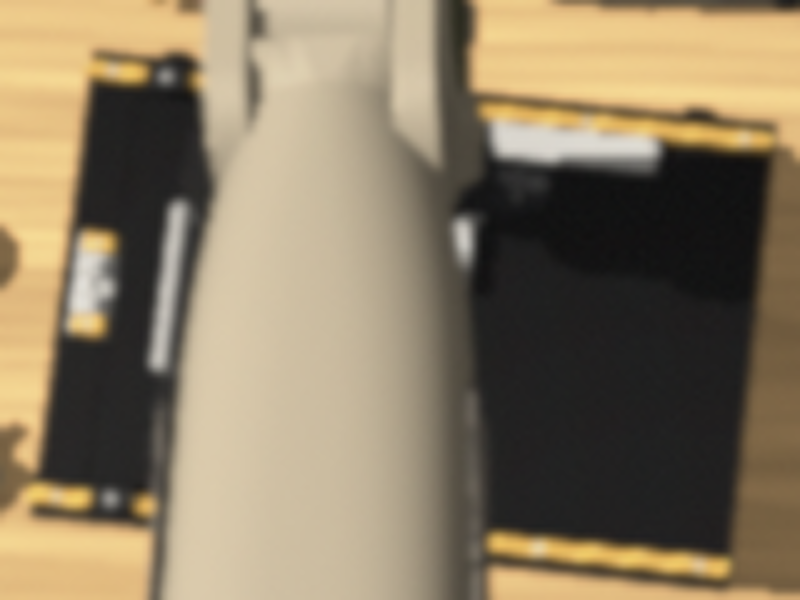

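The blade lies along the far track, with its edge from (490,122) to (660,140) against the brass and no gap. The door is shut at the catch. I'm handing in.

```bash
python3 -c "
from rig import robot
print(robot.sign_off())"
```

```text
the job is handed in; nothing more can be done
None
```

The door is shut in its catch, and the square is flat on the panel, still gripped and pressed against the door edge and the far track; I handed the job in at about 17.5 s. While shutting the door I overshot the stop, and the wrist force briefly read about 109 N, against the 120 N limit.

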